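# Count along the stopper rack by touch and push the stopper into the third gap

### The arm

A 6-joint arm with a two-finger parallel gripper is mounted at the origin on a cart in front of the work surface, level with it; the furniture and walls round the work are solid. World frame = base frame: x ahead of the robot, y to its left, z up, the work surface at z = 0. Lengths are in m, angles in rad, forces in N, time in s.
With the tool pointing down it reaches from about 0.375 to 0.9 m from the base axis. Payload 3.1 kg.
Tool frame: the origin (TCP) lies between the finger pads; the fingertips stand 17 mm ahead of it and the grasp point (between the pads) lies 2 mm behind it (robot.nose_length is the distance from the TCP to the fingertips, in m); z points along the fingers, y is the line along which they close (so a half turn about z gives the same grasp; the last joint's range is limited). The gripper opens to 87 mm and grips with 3 to 60 N. Pads are 19 mm wide; open, the fingers measure 117 mm over their backs; the gripper's body (75 mm by 190 mm) begins 51 mm behind the grasp point.
Start: joints at [-0.178, 0.527, 1.433, -0, 1.181, -0.178], TCP at [0.625, 0, 0.209] pointing down, gripper open.
Joint ranges: [-3.08, 3.08], [-0.75, 2.2], [0.22, 2.44], [-1.43, 4.57], [0, 2.65], [-2.85, 2.85]. Speed limits (rad/s): [2.79, 2.79, 3.14, 3.14, 3.14, 3.14].

### API

Orientations are given as a unit quaternion [x, y, z, w].
In Python, from rig import robot, cams gives the robot as it stands.
- The arm moves only by the shell command python3 -m pendant 'ROWS' [FORCE]. ROWS is JSON, a list of rows, each an object with "jaw": the opening, from 0 (shut) to 1 (fully open); "linear": the shift along the tool's x, y, z in cm, a list of three; "twist": the turn about the tool's z in degrees. A call has 1 to 12 rows; each row shifts and turns the commanded pose from where the row before left it, along the tool's axes as they then stand; what a row does not reach is not made up. A row lasts 1/12 s, in which the tool goes at most 41.7 mm and 7.16 degrees, less where a joint would pass 70% of its speed; a pose out of reach is approached as far as the arm can. A call is refused whole if a number of a shift passes 4.17 or a number of a turn 7.16, either way. A call with a gripper value outside its range is refused whole. The fingers move at their own pace and stop on an object; FORCE is the grip in N (left out, the last holds). Time passes only in rows, so rows that do not move let the fingers close. It gives the time, the measured TCP pose, the force, the opening and the grip force at its end, in the units of the state.
- robot.get_obs(): the state, without advancing time (a new reading comes with each control period).
- cams.camera(name): name is "scene" or "side" or "wrist"; returns a dict with "color" (420x560x3 uint8, blue, green, red), "depth" (420x560 float32, m along the optical axis (not along the pixel's ray), 0 where there is no reading), "fov_y" (degrees; the focal length in pixels is half the picture's height over the tangent of half this angle, whatever the lens; pixels are square), "cx", "cy" (the principal point, pixels), "view" (4x4, takes a point from world to camera coordinates). Camera axes: x right, y down, z forward; pixel columns grow to the right and rows downward; lengths in m; the calibration is good to about 2 mm. A picture is of the moment at which its call begins.
- robot.hand_in(): hands the job in; it is judged then, once.
The state is a dict: "time": time; "q": joint angles; "joint_velocities": joint speeds; "joint_torque": joint torques, N m; "position": TCP position; "tool_rot": TCP orientation; "ft_force": force on the tool from outside, world axes, zero at the start; "moment": the same for the moment, N m; "grip_width": finger opening in m; "grip_force": force on a finger pad.
Only numpy, scipy, OpenCV 4.12 (cv2) and the standard library are available. Lean on these libraries where they do the work, as an engineer would, in place of code of your own. Each camera call takes 0.05 s, during which the arm holds its last target. There are 200 camera calls.

### The job

Start at the end of the stopper rack that has the ball-topped post and, without lifting, run a fingertip along the sprung brass rail, pressing it down lightly, over the first gap, the second and on to the third. Then push the dark-knobbed bottle stopper standing in front of the rack into that third gap, upright and far enough in that nothing of it sticks out in front of the dividers. Only push the stopper along the table, never pick it up, and leave the two corks, the other stopper and the hand bell where they are.

Things in the scene. Friction and masses are not known exactly. Their poses are not given: they have to be found in the camera images.
- rack: Fixed wooden rack, no floor. Origin on the table at its middle; x into the gaps (open front at -x), y along it, z up. Seven dividers 8 mm thick, 40 mm high, from x = -35 mm to the back board (front face x = 30 mm, 52 mm high), at y = 0, 54, 108, 162 mm either side; six 46 mm gaps centred at y = 27, 81, 135 mm either side. Third gap: y = +27 mm if ball_post is at +y, -27 mm if it is at -y.
- rail_top (a point): Middle of the flat upper face of the brass rail: 74 mm above the table when free, above x = 36 mm, y = 0 of the rack. The rail is 12 mm wide and 328 mm long along the rack's y, with a small rounded stud 2 mm proud of its face above each divider.
- feel_rail (a joint): How far the brass rail is pressed down, in m: 0 free, at most 0.008. It is sprung: about 1 N starts it moving, 5 N presses it fully down, and it rises again when let go. Pressed more than 0.001 it counts as touched; it does not tilt.
- ball_post: Fixed wooden post 26 mm across and 98 mm high with a ball on top, at one end of the rail, which end varies (y = +185 or -185 mm, x = 36 mm of the rack). Origin on the table at its axis. From its axis along the rail: first gap's centre 50 mm, second 104 mm, third 158 mm.
- plain_post: Fixed plain square wooden post 26 mm across and 56 mm high, without a ball, at the rack's other end. Origin on the table at its axis.
- stopper: The part to push: bottle stopper standing in front of the rack on its dark turned wooden knob, cork end up. Knob 35 mm across up to a height of 28 mm, cork 21 mm across above it, 53 mm high in all; about 45 g. Origin at the centre of its underside, z up through its axis. Pushed below about 25 mm height it slides without toppling.
- other_stopper: Leave alone: bottle stopper with a lighter brass-coloured knob, 30 mm across, 53 mm high, standing in an end gap of the rack (rack y about 135 mm). Origin at the centre of its underside.
- mushroom_cork: Leave alone: mushroom-shaped sparkling-wine cork, 32 mm across, 49 mm high, standing in the other end gap (rack y about -135 mm). Origin at the centre of its underside.
- bell: Leave alone: brass hand bell with a dark handle, 58 mm across, 94 mm high, standing on the table in front of the rack's left end. Origin at the centre of its underside.
- cork: Leave alone: plain cork standing on end, 24 mm across, 44 mm high, on the table in front of the rack's right end. Origin at the centre of its underside.
Things that resemble listed ones, but are neither listed nor needed, are in the scene too. What is shaped like the ball_post but orange or purple is not meant. Of the things that look like the stopper, take the one that is nearest to the robot's base at the start.

How it is judged:
On the way, in this order (a step that is already met when the one before it is completed fails the run):
1. a fingertip presses the rail over the first gap from the ball-topped post (value of joint feel_rail above 0.001 m and horizontal distance between the grasp point and ball_post between 0.038 and 0.062 m), for 0.04 s.
2. the fingertip runs over the divider between the first and second gaps (value of joint feel_rail above 0.001 m and horizontal distance between the grasp point and ball_post between 0.065 and 0.089 m), for 0.04 s.
3. the fingertip presses the rail over the second gap (value of joint feel_rail above 0.001 m and horizontal distance between the grasp point and ball_post between 0.092 and 0.116 m), for 0.04 s.
4. the fingertip runs over the divider between the second and third gaps (value of joint feel_rail above 0.001 m and horizontal distance between the grasp point and ball_post between 0.119 and 0.143 m), for 0.04 s.
5. the fingertip presses the rail over the third gap (value of joint feel_rail above 0.001 m and horizontal distance between the grasp point and ball_post between 0.146 and 0.17 m), for 0.04 s.
6. the stopper stands in the third gap (x of stopper in the frame of rack between -0.0195 and 0.02 m and ((y of ball_post in the frame of rack above 0 m and y of stopper in the frame of rack between 0.013 and 0.041 m) or (y of ball_post in the frame of rack below 0 m and y of stopper in the frame of rack between -0.041 and -0.013 m)) and height (world z) of stopper below 0.006 m and angle between stopper's own z axis and vertical below 0.15 rad), for 0.2 s.
At the end, for the whole second after the job is handed in: The stopper stands upright (0.15 rad), at rest, in the third gap from the ball post (within 14 mm of its middle line), no more than 2 mm of it in front of the dividers; the rail is free; the other stopper, both corks and the bell are within 20 mm of their starts (all of step 6 and linear speed of stopper below 0.02 m/s and value of joint feel_rail below 0.001 m and distance of each of other_stopper, mushroom_cork, bell, cork from where it was at the start of the episode below 0.02 m); the robot touches nothing.
It fails at once if the stopper is lifted off the table (height (world z) of stopper above 0.014 m).
It fails at once if the stopper is toppled (angle between stopper's own z axis and vertical above 0.6 rad).
It fails at once if the other stopper, a cork or the bell is moved by more than 20 mm (distance of any of other_stopper, mushroom_cork, bell, cork from where it was at the start of the episode above 0.02 m).
It also fails if it takes over 70 s, if anything falls off the work surface, if the arm or the gripper's body presses on something with over 40 N, if the wrist force passes 120 N, or if a joint passes its speed limit or range.

## Working session

There is one attempt and no reset: what is moved stays moved. The work goes in short steps, Python scripts to look and compute and a shell command to move; the robot and the scene stay as the last step left them, time stands still between calls to the robot, and variables do not carry over. Pictures are saved under pics/ and viewed, at most 10 in all, crops included, and the job is handed in when it is done.

```bash
ls; mkdir -p pics; cat > h.py <<'E'
import numpy as np, cv2
from rig import robot, cams
def K(c):
    f=c["color"].shape[0]/2/np.tan(np.radians(c["fov_y"])/2); return f,c["cx"],c["cy"]
def world(c,u,v,d=None):
    "pixel->world by depth"
    f,cx,cy=K(c); d=c["depth"][int(v),int(u)] if d is None else d
    p=np.array([(u-cx)/f*d,(v-cy)/f*d,d,1]); return (np.linalg.inv(c["view"])@p)[:3]
def plane(c,u,v,z):
    o=np.linalg.inv(c["view"])[:3,3]; p=world(c,u,v,1.0); r=p-o; return o+r*(z-o[2])/r[2]
def cloud(c):
    f,cx,cy=K(c); d=c["depth"]; v,u=np.mgrid[:d.shape[0],:d.shape[1]]
    P=np.stack([(u-cx)/f*d,(v-cy)/f*d,d,np.ones_like(d)],-1)@np.linalg.inv(c["view"]).T
    P=P[...,:3]; P[d==0]=np.nan; return P
E
python3 - <<'E'
from h import *
import pickle
a={n:cams.camera(n) for n in("scene","side","wrist")}
pickle.dump(a,open("c0.pkl","wb"))
for n in a:
    cv2.imwrite(f"pics/{n}0.png",a[n]["color"]); c=a[n]; print(n,c["fov_y"],np.linalg.inv(c["view"])[:3,3].round(3))
print(robot.get_obs())
E
```

```text
pics
scene 48.278996498268214 [ 0.018 -0.602  0.595]
side 53.7020596372505 [ 0.348 -0.664  0.431]
wrist 66.77509996001402 [0.625 0.082 0.384]
{'time': 0.15, 'q': array([-1.78514166e-01,  5.28259364e-01,  1.43359256e+00, -2.01276853e-05,
        1.18135651e+00, -1.78491368e-01]), 'joint_velocities': array([-1.19671275e-03, -4.18996255e-03, -4.17930043e-03,  4.66963374e-04,
       -1.62307631e-03,  6.99483076e-05]), 'joint_torque': array([ 9.14956272e-04, -4.40429199e+01, -1.76841742e+01,  6.33679633e-02,
        5.52540855e-02, -1.06930895e-04]), 'position': array([6.24436628e-01, 1.16221325e-04, 2.07997195e-01]), 'tool_rot': array([ 7.07111903e-01,  7.07101197e-01, -4.68398904e-04, -6.58308031e-04]), 'ft_force': array([-0.86061755, -0.58875795,  0.14987717]), 'moment': array([ 0.00826738,  0.03896849, -0.04234921]), 'grip_force': 0.0, 'grip_width': 0.08697809814616492}
```

View pics/scene0.png

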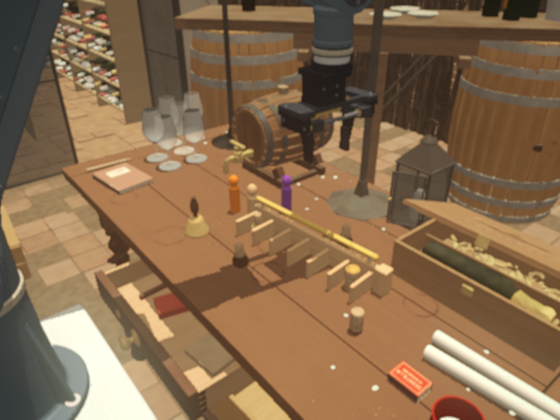

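View pics/wrist0.png

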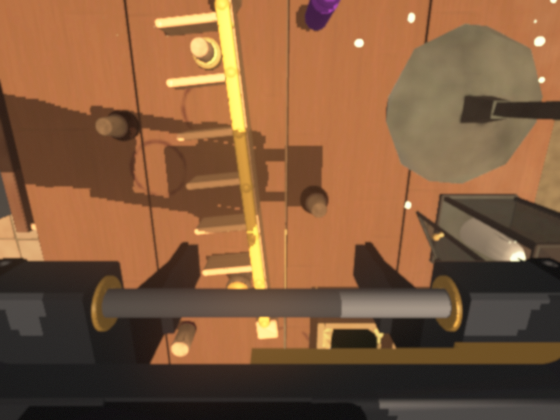

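View pics/side0.png

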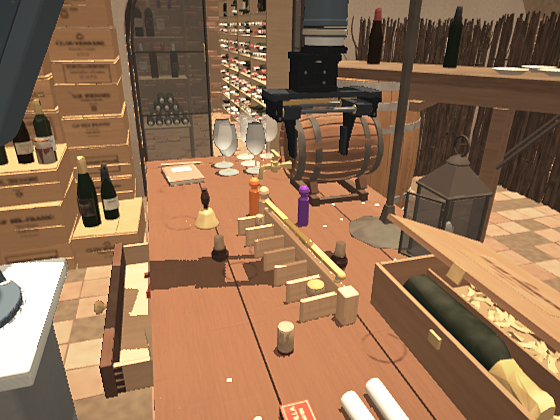

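The wrist view shows the rail running from (225,0) to (262,320), the plain post at (266,328), the front stopper at (113,125) and a look-alike behind the rack at (317,203). The scene view shows the ball post at about (252,190), at the far (+y) end and flanked by orange and purple decoys. The bell is at (196,222) and the cork at (356,320).

```bash
cat > m.py <<'E'
from h import *
import pickle
a=pickle.load(open("c0.pkl","rb"))
c=a["wrist"]; P=cloud(c); S=cloud(a["scene"]); D=cloud(a["side"])
def pr(n,M,x): print(n,np.round(x,4))
# rail: points at height 70..80 in wrist
m=(abs(P[...,2]-.0745)<.006)
hsv=cv2.cvtColor(c["color"],cv2.COLOR_BGR2HSV)
m&=(hsv[...,1]>120)&(hsv[...,0]>15)&(hsv[...,0]<35)
n,l,s,_=cv2.connectedComponentsWithStats(m.astype(np.uint8)); 
m=np.isin(l,[i for i in range(1,n) if s[i,4]>150]); q=P[m]; print("railpts",len(q),q.min(0),q.max(0))
v,u=np.nonzero(m)
L=cv2.fitLine(q[:,:2].astype(np.float32),cv2.DIST_HUBER,0,.001,.001).ravel(); print("rail line",L, "yaw",np.degrees(np.arctan2(-L[0],L[1])) , "medz",np.median(q[:,2]))
for nm,C in(("wrist",P),("scene",S),("side",D)):
    z=C[...,2]
    for rad,(x,y) in {"bell":(0,0)}.items(): pass
    # stopper region, components above table
    k=((z>.02)&(z<.2)&(C[...,0]>.35)&(C[...,0]<.95)&(abs(C[...,1])<.5)).astype(np.uint8)
    n,l,s,ce=cv2.connectedComponentsWithStats(k)
    for i in range(1,n):
        if s[i,4]>60:
            q=C[l==i]; print(nm,ce[i].round(),s[i,4],"min",q.min(0).round(3),"max",q.max(0).round(3))
# ball post & plain post & stopper probe
for nm,uv in (("scene",(252,188)),("scene",(234,183)),("scene",(287,182)),("scene",(385,272)),("scene",(240,250))):
    print(nm,uv,world(a[nm],*uv).round(4))
for nm,uv in (("wrist",(113,125)),("wrist",(266,328)),("wrist",(317,203)),("wrist",(470,110)),("side",(264,192)),("side",(404,190)),("side",(407,100))):
    print(nm,uv,world(a[nm],*uv).round(4))
E
python3 m.py
```

```text
railpts 3742 [ 0.57125222 -0.11255663  0.068555  ] [0.61137326 0.1681691  0.07745639]
rail line [ 0.1003216  -0.99495506  0.5896609   0.04716746] yaw -174.24231 medz 0.07408178099824325
wrist [228. 145.] 8937 min [ 0.507 -0.143  0.02 ] max [0.614 0.182 0.077]
wrist [321.  11.] 659 min [0.654 0.159 0.02 ] max [0.678 0.173 0.093]
wrist [205.  52.] 718 min [0.537 0.12  0.02 ] max [0.565 0.149 0.055]
wrist [478. 111.] 5557 min [0.786 0.033 0.02 ] max [0.879 0.114 0.145]
wrist [115. 126.] 754 min [0.441 0.047 0.02 ] max [0.465 0.075 0.055]
wrist [315. 203.] 542 min [ 0.654 -0.039  0.02 ] max [ 0.684 -0.011  0.055]
wrist [511. 229.] 5352 min [ 0.821 -0.088  0.02 ] max [ 0.916 -0.018  0.172]
wrist [445. 243.] 1324 min [ 0.782 -0.103  0.02 ] max [ 0.825 -0.037  0.151]
wrist [267. 328.] 449 min [ 0.599 -0.193  0.029] max [ 0.626 -0.149  0.077]
wrist [348. 334.] 2103 min [ 0.671 -0.239  0.02 ] max [ 0.772 -0.151  0.083]
wrist [182. 343.] 443 min [ 0.486 -0.231  0.02 ] max [ 0.51  -0.207  0.046]
scene [267. 148.] 3923 min [0.601 0.157 0.02 ] max [0.886 0.446 0.2  ]
scene [323. 136.] 335 min [0.
[... 1077 characters left out ...]
4.] 372 min [ 0.487 -0.233  0.02 ] max [ 0.509 -0.209  0.047]
side [386. 400.] 639 min [ 0.573 -0.385  0.02 ] max [ 0.594 -0.322  0.026]
side [357. 406.] 436 min [ 0.535 -0.375  0.02 ] max [ 0.557 -0.332  0.026]
scene (252, 188) [0.5706 0.1812 0.0926]
scene (234, 183) [0.5654 0.248  0.0807]
scene (287, 182) [0.6605 0.1631 0.0861]
scene (385, 272) [ 0.6029 -0.1889  0.0567]
scene (240, 250) [0.4464 0.0555 0.0428]
wrist (113, 125) [0.4572 0.0635 0.0491]
wrist (266, 328) [ 0.6114 -0.1769  0.0571]
wrist (317, 203) [ 0.668  -0.0182  0.0537]
wrist (470, 110) [0.823  0.078  0.0414]
side (264, 192) [0.5736 0.1754 0.0923]
side (404, 190) [ 1.7983  1.4061 -0.4815]
side (407, 100) [0.8403 0.0711 0.3003]
```

```bash
cat > m2.py <<'E'
from h import *
import pickle
from scipy.optimize import least_squares
a=pickle.load(open("c0.pkl","rb"))
P,S,D=[cloud(a[n]) for n in("wrist","scene","side")]
def sel(C,x,y,r,z0,z1):
    return C[(np.hypot(C[...,0]-x,C[...,1]-y)<r)&(C[...,2]>z0)&(C[...,2]<z1)]
def circ(q,r): return least_squares(lambda p:np.hypot(q[:,0]-p[0],q[:,1]-p[1])-r,q[:,:2].mean(0)+[.004,.006],loss="soft_l1",f_scale=.002).x
for n,C in(("scene",S),("side",D)):
    b=sel(C,.5757,.19,.022,.082,.11); print(n,"ball",len(b),b[:,:2].min(0),b[:,:2].max(0),"zmax",b[:,2].max())
    if len(b)>10: print(least_squares(lambda p:np.linalg.norm(b-p[:3],axis=1)-p[3],[.576,.19,.086,.012],loss="soft_l1",f_scale=.002).x.round(4))
    b=sel(C,.5757,.19,.022,.03,.07); print(n,"post",len(b)); 
    s=sel(C,.452,.061,.03,.034,.05); print(n,"stopper cork side",len(s),circ(s,.0105).round(4))
    k=sel(C,.452,.061,.03,.003,.024); print(n,"knob",len(k))
s=sel(P,.452,.061,.03,.0505,.058); print("stopper top",len(s),s[:,:2].mean(0).round(4))
q=sel(P,.612,-.177,.03,.053,.06); print("plain",cv2.minAreaRect((q[:,:2]*1000).astype(np.float32)))
d=np.array([-.1003,.995])
# dividers: points z 36..43 projected on rack y
q=P[(abs(P[...,2]-.039)<.003)&(P[...,0]>.5)&(P[...,0]<.6)]
x=np.array([.995,.1003]); O=np.array([.5585,.0034])
X=(q[:,:2]-O)@x; Y=(q[:,:2]-O)@d
for c in(-108,-54,0,54,108,162):
    k=abs(Y-c/1e3)<.012; print("div",c,k.sum(),"y",np.median(Y[k]).round(4),"xmin",np.percentile(X[k],3).round(4))
E
python3 m2.py
```

```text
scene ball 82 [0.56218163 0.17399498] [0.5873292  0.19745696] zmax 0.09901983481204757
[0.5752 0.188  0.0861 0.012 ]
scene post 152
scene stopper cork side 62 [0.4503 0.0638]
scene knob 138
side ball 83 [0.56414542 0.17158692] [0.5877857  0.19335494] zmax 0.09940010508210917
[0.576  0.1865 0.0878 0.0116]
side post 100
side stopper cork side 73 [0.4502 0.0635]
side knob 147
stopper top 250 [0.45   0.0621]
plain ((612.10693359375, -179.9527587890625), (25.959762573242188, 26.218788146972656), 6.247258186340332)
div -108 337 y -0.1101 xmin -0.0331
div -54 355 y -0.0564 xmin -0.0332
div 0 399 y -0.0027 xmin -0.0329
div 54 448 y 0.0508 xmin -0.0328
div 108 509 y 0.1043 xmin -0.0326
div 162 623 y 0.158 xmin -0.0329
```

```bash
python3 -m pendant '[{"jaw":0,"linear":[0,0,0],"twist":7.02},{"jaw":0,"linear":[0,0,0],"twist":7.02},{"jaw":0,"linear":[0,0,0],"twist":7.02},{"jaw":0,"linear":[0,0,0],"twist":7.02},{"jaw":0,"linear":[0,0,0],"twist":7.02},{"jaw":0,"linear":[0,0,0],"twist":7.02},{"jaw":0,"linear":[0,0,0],"twist":7.02},{"jaw":0,"linear":[0,0,0],"twist":7.02},{"jaw":0,"linear":[0,0,0],"twist":7.02},{"jaw":0,"linear":[0,0,0],"twist":7.02},{"jaw":0,"linear":[0,0,0],"twist":7.02},{"jaw":0,"linear":[0,0,0],"twist":7.02}]'
```

```text
time: 1.15
position: [0.6246, 0.0001, 0.2083]
tool_rot: [0.999, 0.047, -0.0, -0.0]
ft_force: [0.0, 0.3, 0.2]
grip_width: 0.0153
grip_force: 0.0
```

```bash
python3 -m pendant '[{"jaw":0,"linear":[-0.5,-2.36,0],"twist":-0.4},{"jaw":0,"linear":[-0.5,-2.36,0],"twist":0},{"jaw":0,"linear":[-0.5,-2.36,0],"twist":0},{"jaw":0,"linear":[-0.5,-2.36,0],"twist":0},{"jaw":0,"linear":[-0.5,-2.36,0],"twist":0},{"jaw":0,"linear":[-0.5,-2.34,0],"twist":0},{"jaw":0,"linear":[0,0,2.5],"twist":0},{"jaw":0,"linear":[0,0,2.5],"twist":0},{"jaw":0,"linear":[0,0,2.5],"twist":0},{"jaw":0,"linear":[0,0,1.5],"twist":0},{"jaw":0,"linear":[0,0,0],"twist":0},{"jaw":0,"linear":[0,0,0],"twist":0}]'
python3 - <<'E'
from h import *
c=cams.camera("side"); im=c["color"][150:300,180:400]; cv2.imwrite("pics/side1.png",cv2.resize(im,None,fx=3,fy=3))
c=cams.camera("wrist"); cv2.imwrite("pics/wrist1.png",c["color"])
o=robot.get_obs(); p=o["position"]; print(p,o["tool_rot"],o["ft_force"])
from scipy.spatial.transform import Rotation as R
r=R.from_quat(o["tool_rot"]).as_matrix(); print(r.round(4))
for z in(0.017,): 
    e=np.array([.5807,.1378,.1])-p; print("to start in tool", r.T@e)
E
```

```text
time: 2.15
position: [0.5795, 0.1374, 0.1179]
tool_rot: [0.999, 0.054, -0.001, -0.0]
ft_force: [0.2, 0.1, 0.1]
grip_width: 0.0005
grip_force: 0.0
[0.5811234  0.13744872 0.11974399] [ 9.98557930e-01  5.36751079e-02  1.02177036e-03 -2.86373029e-06] [ 0.34069453 -1.25735869  0.35679853]
[[ 9.942e-01  1.072e-01  2.000e-03]
 [ 1.072e-01 -9.942e-01  1.000e-04]
 [ 2.000e-03  1.000e-04 -1.000e+00]]
to start in tool [-0.00042359 -0.0003967   0.01974313]
```

View pics/side1.png

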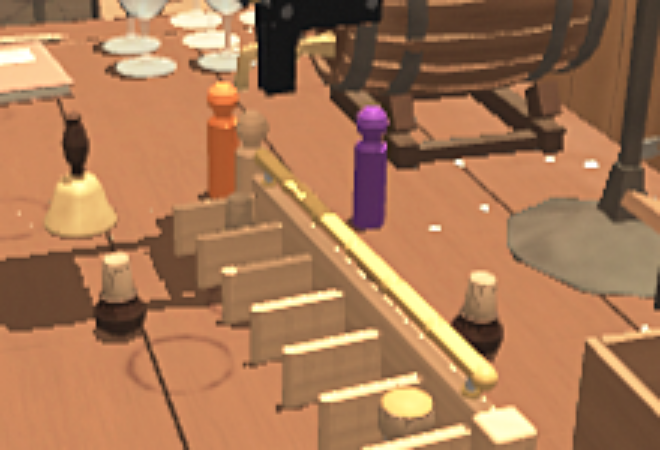

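View pics/wrist1.png

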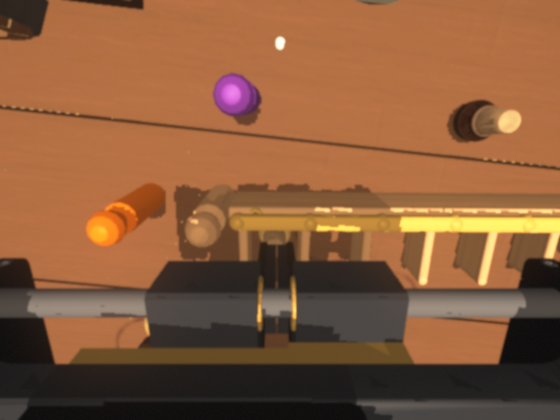

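The side view shows the shut fingers above the rail near the real ball post. The wrist view has the fingers at column 277, between the studs at 240 and 307, with the ball at (205,230), so they are over the first gap. Next I lower until the rail pushes back.

```bash
python3 -m pendant '[{"jaw":0,"linear":[0,0,1.3],"twist":0},{"jaw":0,"linear":[0,0,1.2],"twist":0},{"jaw":0,"linear":[0,0,0.2],"twist":0},{"jaw":0,"linear":[0,0,0.2],"twist":0},{"jaw":0,"linear":[0,0,0.2],"twist":0},{"jaw":0,"linear":[0,0,0],"twist":0},{"jaw":0,"linear":[0,0,0],"twist":0},{"jaw":0,"linear":[0,0,0],"twist":0}]'
```

```text
time: 2.92
position: [0.5804, 0.1375, 0.0881]
tool_rot: [0.999, 0.054, 0.0, 0.0]
ft_force: [0.3, -0.3, 0.1]
grip_width: 0.0009
grip_force: 0.0
```

```bash
python3 -m pendant '[{"jaw":0,"linear":[0,0,0.1],"twist":0},{"jaw":0,"linear":[0,0,0.05],"twist":0},{"jaw":0,"linear":[0,0,0],"twist":0}]'
python3 - <<'E'
from h import *
for i in range(3):
    c=cams.camera("side"); o=robot.get_obs(); print(o["position"],o["ft_force"])
w=cams.camera("wrist")
im=np.hstack([cv2.resize(c["color"][170:230,230:300],None,fx=5.6,fy=5.6),cv2.resize(w["color"][170:290,180:320],(392,336))]); cv2.imwrite("pics/p2.png",im); print(robot.nose_length)
E
```

```text
time: 3.17
position: [0.5801, 0.1375, 0.0863]
tool_rot: [0.999, 0.054, 0.0, -0.0]
ft_force: [1.2, -0.5, -1.2]
grip_width: 0.0005
grip_force: 0.0
[0.58010587 0.1374597  0.08625049] [-0.26346259  0.01731393  0.03243646]
[0.58011111 0.13744878 0.0862581 ] [-0.4055994   0.36826099  0.053093  ]
[0.5801615  0.13743811 0.08626946] [ 0.65711803 -0.20381901 -0.70519923]
0.017
```

View pics/p2.png

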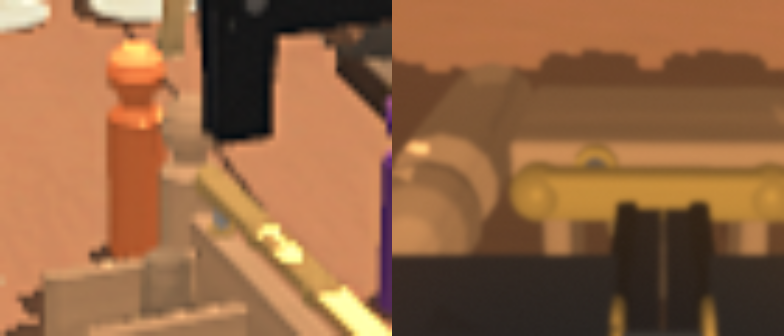

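The left crop shows the fingertips ending near (240,138), apparently still just above the rail. The right crop shows them over the front half of its width. I'll measure the gap by depth.

```bash
python3 - <<'E'
from h import *
c=cams.camera("side"); P=cloud(c)
for u in(268,272,276):
    for v in(186,190,192,194,196,198,200): print(u,v,c["color"][v,u],P[v,u].round(4))
w=cams.camera("wrist"); P=cloud(w); 
for u in(255,270,279,295):
    for v in(232,236,240,244,248,252,256,262): print(u,v,w["color"][v,u],P[v,u].round(4))
E
```

```text
268 186 [26 26 28] [0.571  0.1327 0.1223]
268 190 [29 27 29] [0.5716 0.1347 0.1124]
268 192 [26 25 26] [0.5719 0.1357 0.1074]
268 194 [32 37 43] [0.5718 0.1355 0.1029]
268 196 [ 58  84 122] [ 0.6389  0.3754 -0.0014]
268 198 [ 99 141 209] [0.6334 0.3555 0.0009]
268 200 [ 88 160 212] [0.5789 0.1609 0.0781]
272 186 [21 21 22] [0.5774 0.1244 0.1247]
272 190 [23 23 24] [0.5778 0.1255 0.1152]
272 192 [22 21 23] [0.5781 0.1265 0.1102]
272 194 [15  9  2] [0.5782 0.1265 0.1056]
272 196 [103 151 230] [ 0.6488  0.3691 -0.    ]
272 198 [ 95 139 209] [0.6435 0.3508 0.0017]
272 200 [ 90 131 195] [0.6402 0.3392 0.0007]
276 186 [23 21 20] [0.5867 0.1258 0.1232]
276 190 [22 22 21] [0.5876 0.1284 0.1131]
276 192 [20 19 18] [0.5871 0.1267 0.1092]
276 194 [36 49 70] [0.5876 0.1284 0.1039]
276 196 [ 99 145 219] [0.658  0.3611 0.0021]
276 198 [ 96 139 209] [0.6543 0.3486 0.0014]
276 200 [ 96 139 210] [ 6.514e-01  3.386e-01 -3.000e-04]
255 232 [ 49 114 159] [0.5845 0.1509 0.0732]
255 236 [ 61 143 200] [0.582  0.1506 0.0738]
255 240 [ 60 142 199] [0.5793 0.1504 0.0738]
255 244 [ 59 137 193] [0.5766 0.1501 0
[... 545 characters left out ...]
48 111 155] [0.5855 0.1355 0.0716]
279 236 [ 61 143 201] [0.584  0.1354 0.0746]
279 240 [ 60 140 197] [0.5811 0.1351 0.0743]
279 244 [ 45  96 134] [0.5788 0.1349 0.0753]
279 248 [30 41 55] [0.5898 0.1364 0.1052]
279 252 [29 39 53] [0.59   0.1365 0.1108]
279 256 [30 39 52] [0.5898 0.1365 0.1149]
279 262 [27 36 48] [0.5892 0.1365 0.1204]
295 232 [ 47 108 153] [0.5868 0.1254 0.0722]
295 236 [ 61 143 199] [0.5842 0.1251 0.0725]
295 240 [ 60 141 198] [0.5822 0.1249 0.0744]
295 244 [ 57 137 191] [0.5796 0.1246 0.0746]
295 248 [ 48 105 150] [0.5762 0.1241 0.0733]
295 252 [38 61 95] [ 0.5388  0.115  -0.0006]
295 256 [35 57 85] [5.351e-01 1.146e-01 1.000e-04]
295 262 [35 43 55] [0.6181 0.1354 0.1758]
```

Both cameras put the fingertips at z ≈ 0.103, about 34 mm above what the reported TCP implies. The zero contact force agrees. I'll trust the measurement and keep going down until there is force.

```bash
python3 -m pendant '[{"jaw":0,"linear":[0.05,0,0.8],"twist":0},{"jaw":0,"linear":[0,0,0.8],"twist":0},{"jaw":0,"linear":[0,0,0.8],"twist":0},{"jaw":0,"linear":[0,0,0.1],"twist":0},{"jaw":0,"linear":[0,0,0.1],"twist":0},{"jaw":0,"linear":[0,0,0],"twist":0},{"jaw":0,"linear":[0,0,0],"twist":0},{"jaw":0,"linear":[0,0,0],"twist":0}]'
python3 - <<'E'
from h import *
F=[]
for i in range(4):
    c=cams.camera("side"); o=robot.get_obs(); F.append(o["ft_force"])
print(o["position"],np.mean(F,0))
P=cloud(c); k=(c["color"].max(-1)<45)&(abs(P[...,0]-.58)<.03)&(abs(P[...,1]-.13)<.03); print("tip z",np.sort(P[k][:,2])[:6])
E
```

```text
time: 4.13
position: [0.5805, 0.1375, 0.0604]
tool_rot: [0.999, 0.054, -0.0, -0.0]
ft_force: [-1.4, 0.3, 1.3]
grip_width: 0.0006
grip_force: 0.6
[0.58072712 0.13751647 0.06049352] [-1.44864434 -0.06065757  0.49212209]
tip z [0.07862578 0.0787421  0.07925736 0.07932761 0.07978039 0.07996604]
```

```bash
python3 -m pendant '[{"jaw":0,"linear":[0,0,0.2],"twist":0},{"jaw":0,"linear":[0,0,0.2],"twist":0},{"jaw":0,"linear":[0,0,0.15],"twist":0},{"jaw":0,"linear":[0,0,0],"twist":0},{"jaw":0,"linear":[0,0,0],"twist":0},{"jaw":0,"linear":[0,0,0],"twist":0}]'
python3 - <<'E'
from h import *
F=[]
for i in range(4):
    c=cams.camera("side"); o=robot.get_obs(); F.append(o["ft_force"])
print(o["position"],np.mean(F,0))
P=cloud(c); k=(c["color"].max(-1)<45)&(abs(P[...,0]-.58)<.03)&(abs(P[...,1]-.13)<.03); print("tip z",np.sort(P[k][:,2])[:4])
w=cams.camera("wrist"); P=cloud(w); m=(abs(P[...,2]-.073)<.012)&(abs(P[...,1]-.0)<.12)
hsv=cv2.cvtColor(w["color"],cv2.COLOR_BGR2HSV); m&=(hsv[...,1]>120)&(hsv[...,0]>15)&(hsv[...,0]<35)
print("rail z",np.percentile(P[m][:,2],[10,50,90]))
E
```

```text
time: 4.83
position: [0.5809, 0.1375, 0.055]
tool_rot: [0.999, 0.054, 0.0, -0.0]
ft_force: [-0.2, -0.1, 3.4]
grip_width: 0.0005
grip_force: 1.9
[0.58095866 0.13754316 0.05494258] [-0.54113399  0.40773492  3.74226892]
tip z [0.07293818 0.07328825 0.07336074 0.0733777 ]
rail z [0.06492084 0.06835915 0.0694896 ]
```

Contact: about 3.7 N, and the rail is down about 5 mm. I'll ease off 1 mm and run along it.

```bash
python3 -m pendant '[{"jaw":0,"linear":[0,0,-0.1],"twist":0},{"jaw":0,"linear":[0,0.5,0],"twist":0},{"jaw":0,"linear":[0,0.5,0],"twist":0},{"jaw":0,"linear":[0,0.5,0],"twist":0},{"jaw":0,"linear":[0,0.5,0],"twist":0},{"jaw":0,"linear":[0,0.5,0],"twist":0},{"jaw":0,"linear":[0,0.5,0],"twist":0},{"jaw":0,"linear":[0,0.5,0],"twist":0},{"jaw":0,"linear":[0,0.5,0],"twist":0},{"jaw":0,"linear":[0,0.5,0],"twist":0},{"jaw":0,"linear":[0,0.4,0],"twist":0},{"jaw":0,"linear":[0,0,0],"twist":0}]'
```

```text
time: 6.08
position: [0.586, 0.0875, 0.0556]
tool_rot: [0.999, 0.054, -0.0, 0.0]
ft_force: [-0.2, -0.9, 3.7]
grip_width: 0.0003
grip_force: 1.7
```

```bash
python3 -m pendant '[{"jaw":0,"linear":[0,0.5,0],"twist":0},{"jaw":0,"linear":[0,0.5,0],"twist":0},{"jaw":0,"linear":[0,0.5,0],"twist":0},{"jaw":0,"linear":[0,0.5,0],"twist":0},{"jaw":0,"linear":[0,0.5,0],"twist":0},{"jaw":0,"linear":[0,0.5,0],"twist":0},{"jaw":0,"linear":[0,0.5,0],"twist":0},{"jaw":0,"linear":[0,0.5,0],"twist":0},{"jaw":0,"linear":[0,0.5,0],"twist":0},{"jaw":0,"linear":[0,0.5,0],"twist":0},{"jaw":0,"linear":[0,0.5,0],"twist":0},{"jaw":0,"linear":[0,0.3,0],"twist":0}]'; python3 -m pendant '[{"jaw":0,"linear":[0,0,0],"twist":0},{"jaw":0,"linear":[0,0,0],"twist":0},{"jaw":0,"linear":[0,0,0],"twist":0}]'
```

```text
time: 7.08
position: [0.5921, 0.0304, 0.0557]
tool_rot: [0.999, 0.054, -0.0, 0.0]
ft_force: [-0.8, 1.7, 3.4]
grip_width: 0.0004
grip_force: 1.8
time: 7.33
position: [0.5922, 0.03, 0.0558]
tool_rot: [0.999, 0.054, 0.0, 0.001]
ft_force: [-0.4, -1.9, 3.2]
grip_width: 0.0005
grip_force: 1.7
```

Rail run done: 0.158 m from the post axis and still pressed. Next I lift, turn to the diagonal push heading, open to about 30 mm as a cradle, and move behind the stopper.

```bash
python3 -m pendant '[{"jaw":0,"linear":[0,0,-1.5],"twist":0},{"jaw":0,"linear":[0,0,-3],"twist":0},{"jaw":0.345,"linear":[0,0,-2.5],"twist":6.95},{"jaw":0.345,"linear":[0,0,0],"twist":6.95},{"jaw":0.345,"linear":[0,0,0],"twist":6.95},{"jaw":0.345,"linear":[0,0,0],"twist":6.95},{"jaw":0.345,"linear":[0,0,0],"twist":6.95},{"jaw":0.345,"linear":[0,0,0],"twist":6.95},{"jaw":0.345,"linear":[0,0,0],"twist":6.95},{"jaw":0.345,"linear":[0,0,0],"twist":0}]'; python3 -m pendant '[{"jaw":0.345,"linear":[-2.7,1.19,0],"twist":0},{"jaw":0.345,"linear":[-2.7,1.19,0],"twist":0},{"jaw":0.345,"linear":[-2.7,1.19,0],"twist":0},{"jaw":0.345,"linear":[-2.7,1.19,0],"twist":0},{"jaw":0.345,"linear":[-2.7,1.19,0],"twist":0},{"jaw":0.345,"linear":[-2.7,1.19,0],"twist":0},{"jaw":0.345,"linear":[0,0,0],"twist":0},{"jaw":0.345,"linear":[0,0,0],"twist":0}]'
cat > w.py <<'E'
from h import *
import sys
from scipy.spatial.transform import Rotation as R
from m2 import sel,circ
def look(xy,tag):
    o=robot.get_obs(); p=o["position"]; r=R.from_quat(o["tool_rot"]).as_matrix()
    s=cams.camera("side"); w=cams.camera("wrist"); c=cams.camera("scene")
    for n,k in(("side",s),("scene",c),("wrist",w)):
        q=sel(cloud(k),*xy,.03,.034,.05)
        if len(q)>10:
            e=circ(q,.0105); t=r.T@np.r_[e-p[:2],0]; v=e-[.5584,.0004]
            print(n,len(q),"stopper",e.round(4),"in tool mm",(1e3*t[:2]).round(1),"rack",(1e3*np.r_[v@[.995,.1003],v@[-.1003,.995]]).round(1))
    print("pos",p.round(4),"yaw",np.degrees(np.arctan2(r[1,0],r[0,0])).round(2))
    v=p[:2]-[.5584,.0004]; print("tool rack",(1e3*np.r_[v@[.995,.1003],v@[-.1003,.995]]).round(1))
    for n,k in(("side",s),("scene",c)):
        C=cloud(k); d=(k["color"].max(-1)<50)&(np.hypot(C[...,0]-p[0],C[...,1]-p[1])<.05)&(C[...,2]<.3)&(np.hypot(C[...,0]-xy[0],C[...,1]-xy[1])>.022)
        if d.any(): print(n,"tip z",np.sort(C[d][:,2])[:3].round(4))
    cv2.imwrite(f"pics/{tag}.png",np.hstack([w["color"][:,::1],s["color"]])[:, :1120:2][::2])
    cv2.imwrite(f"pics/{tag}w.png",w["color"]); cv2.imwrite(f"pics/{tag}s.png",cv2.resize(s["color"][140:340,130:380],None,fx=3,fy=3))
if __name__=="__main__": look((float(sys.argv[1]),float(sys.argv[2])),sys.argv[3])
E
python3 w.py .4502 .0632 a 2>&1 | grep -v -e div -e ball -e post -e cork -e knob -e plain -e top -e '^\['
```

```text
time: 8.17
position: [0.5916, 0.0312, 0.125]
tool_rot: [0.932, -0.363, -0.001, 0.0]
ft_force: [0.3, 0.3, 0.3]
grip_width: 0.0296
grip_force: 0.0
time: 8.83
position: [0.4224, 0.0885, 0.1256]
tool_rot: [0.933, -0.36, -0.001, 0.0]
ft_force: [0.6, 0.0, -0.3]
grip_width: 0.0304
grip_force: 0.0
pos [0.4224 0.0885 0.1256] yaw -42.26
tool rack [-126.5  101.3]
side tip z [0.1419 0.1421 0.1424]
scene tip z [0.2534 0.2544 0.2546]
```

```bash
python3 w.py .4502 .0632 a 2>&1 | grep -e 'in tool' -e pos -e 'tool rack' -e tip
```

```text
scene post 152
side post 100
side 76 stopper [0.4503 0.0633] in tool mm [34.   1.8] rack [-101.3   73.4]
scene 64 stopper [0.4498 0.0637] in tool mm [33.4  1.8] rack [-101.7   73.9]
wrist 126 stopper [0.4478 0.0633] in tool mm [32.2  3.5] rack [-103.8   73.7]
pos [0.4264 0.0876 0.1259] yaw -42.42
tool rack [-122.6  100. ]
side tip z [0.1427 0.1434 0.1438]
scene tip z [0.2515 0.2518 0.2521]
```

```bash
python3 -m pendant '[{"jaw":0.345,"linear":[0,0.2,3],"twist":0},{"jaw":0.345,"linear":[0,0,3],"twist":0},{"jaw":0.345,"linear":[0,0,3],"twist":0},{"jaw":0.345,"linear":[0,0,2],"twist":0},{"jaw":0.345,"linear":[0,0,1],"twist":0},{"jaw":0.345,"linear":[0,0,0.4],"twist":0},{"jaw":0.345,"linear":[0,0,0],"twist":0},{"jaw":0.345,"linear":[0,0,0],"twist":0}]';python3 w.py .4502 .0632 b 2>&1 | grep -e 'in tool' -e pos -e 'tool rack' -e tip
```

```text
time: 9.8
position: [0.4237, 0.0863, 0.0018]
tool_rot: [0.932, -0.362, 0.0, -0.0]
ft_force: [-0.5, 0.1, 0.3]
grip_width: 0.0295
grip_force: 0.0
scene post 152
side post 100
side 91 stopper [0.4497 0.0638] in tool mm [34.4 -1. ] rack [-101.8   74. ]
scene 65 stopper [0.4499 0.0643] in tool mm [34.1 -1.5] rack [-101.6   74.5]
wrist 645 stopper [0.4481 0.0644] in tool mm [32.8 -0.4] rack [-103.3   74.7]
pos [0.4237 0.0863 0.0018] yaw -42.5
tool rack [-125.4   98.9]
side tip z [0.0191 0.02   0.0202]
scene tip z [0.0237 0.0239 0.0247]
```

View pics/bs.png

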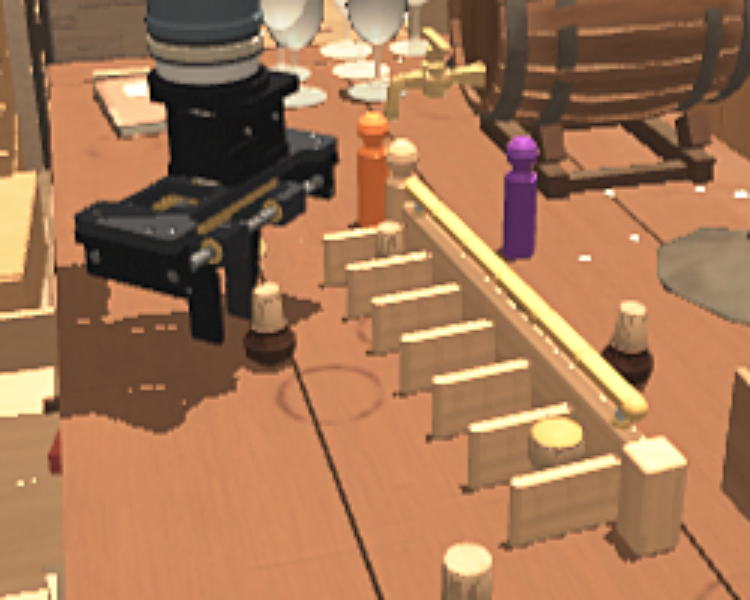

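The fingers stand behind the stopper, with the knob at (270,345) and the fingers at (207,335) and (243,310). Lowering slightly and pushing diagonally.

```bash
python3 -m pendant '[{"jaw":0.345,"linear":[0,-0.1,0.6],"twist":0},{"jaw":0.345,"linear":[0.6,0,0],"twist":0},{"jaw":0.345,"linear":[0.4,0,0],"twist":0},{"jaw":0.345,"linear":[0.3,0,0],"twist":0},{"jaw":0.345,"linear":[0.3,0,0],"twist":0},{"jaw":0.345,"linear":[0.4,0,0],"twist":0},{"jaw":0.345,"linear":[0.5,0,0],"twist":0},{"jaw":0.345,"linear":[0.5,0,0],"twist":0},{"jaw":0.345,"linear":[0.5,0,0],"twist":0},{"jaw":0.345,"linear":[0.5,0,0],"twist":0},{"jaw":0.345,"linear":[0.4,0,0],"twist":0},{"jaw":0.345,"linear":[0,0,0],"twist":0}]';python3 w.py .474 .042 c 2>&1 | grep -e 'in tool' -e pos -e 'tool rack' -e tip
```

```text
time: 10.95
position: [0.4575, 0.0567, -0.0042]
tool_rot: [0.932, -0.363, 0.001, -0.0]
ft_force: [-0.9, 0.1, -0.3]
grip_width: 0.0299
grip_force: 0.1
scene post 152
side post 100
side 118 stopper [0.4662 0.0458] in tool mm [13.8  2.3] rack [-87.2  54.4]
wrist 1739 stopper [0.4668 0.0473] in tool mm [13.2  0.7] rack [-86.4  55.9]
pos [ 0.4575  0.0567 -0.0042] yaw -42.53
tool rack [-94.7  66.2]
side tip z [-0.0076  0.014   0.014 ]
scene tip z [0.0226 0.1831 0.1885]
```

```bash
python3 - <<'E'
import cv2,numpy as np
a=cv2.imread("pics/cs.png")[60:460,60:560]; b=cv2.resize(cv2.imread("pics/cw.png"),None,fx=.7,fy=.7)[:,60:340]
cv2.imwrite("pics/c2.png",np.hstack([cv2.resize(a,(500,400)),cv2.copyMakeBorder(b,0,106,0,0,0)]))
E
```

```text
(no output)
```

View pics/c2.png

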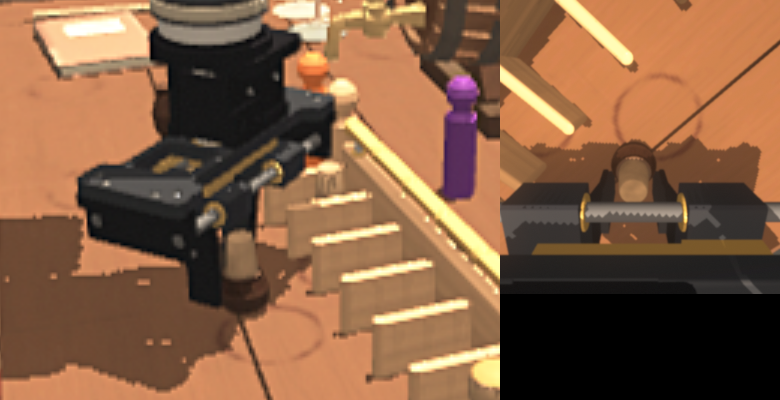

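The side view shows the stopper upright at (240,265), cradled by both fingers, and the wrist view shows it centred between them at (633,180). Continuing, with a fit that only uses bright cork pixels.

```bash
sed -i 's/q=sel(cloud(k),\*xy,.03,.034,.05)/Q=cloud(k); Q[k["color"].max(-1)<75]=np.nan; q=sel(Q,*xy,.025,.034,.05); t2=sel(Q,*xy,.025,.0505,.058); print(n,"toppos",len(t2),t2[:,:2].mean(0).round(4) if len(t2) else "")/' w.py
python3 -m pendant '[{"jaw":0.345,"linear":[0.2,0,0],"twist":0},{"jaw":0.345,"linear":[0.4,0,0],"twist":0},{"jaw":0.345,"linear":[0.4,0,0],"twist":0},{"jaw":0.345,"linear":[0.5,0,0],"twist":0},{"jaw":0.345,"linear":[0.5,0,0],"twist":0},{"jaw":0.345,"linear":[0.4,0,0],"twist":0},{"jaw":0.345,"linear":[0.4,0,0],"twist":0},{"jaw":0.345,"linear":[0.2,0,0],"twist":0},{"jaw":0.345,"linear":[0,0,0],"twist":0},{"jaw":0.345,"linear":[0,0,0],"twist":0}]';python3 w.py .494 .025 d 2>&1 | grep -e 'in tool' -e pos -e 'tool rack' -e tip
```

```text
time: 11.93
position: [0.4785, 0.037, -0.0043]
tool_rot: [0.932, -0.362, 0.0, -0.0]
ft_force: [-0.8, 0.1, -0.1]
grip_width: 0.0301
grip_force: 0.0
scene post 152
side post 100
side toppos 43 [0.4904 0.0218]
side 88 stopper [0.4914 0.0263] in tool mm [16.8 -0.8] rack [-64.   32.5]
scene toppos 0 
wrist toppos 1239 [0.4906 0.0253]
wrist 759 stopper [0.4889 0.0267] in tool mm [14.7  0.6] rack [-66.5  33.1]
pos [ 0.4785  0.037  -0.0043] yaw -42.5
tool rack [-75.9  44.5]
side tip z [0.0134 0.0135 0.0139]
```

```bash
python3 -m pendant '[{"jaw":0.345,"linear":[0.2,0,0],"twist":0},{"jaw":0.345,"linear":[0.3,0,0],"twist":0},{"jaw":0.345,"linear":[0.2,0,0],"twist":0},{"jaw":0.345,"linear":[0,0,0],"twist":0},{"jaw":0.345,"linear":[-1,0,0],"twist":0},{"jaw":0.345,"linear":[-1.5,0,0],"twist":0},{"jaw":0.345,"linear":[-1.5,0,0],"twist":0},{"jaw":0.1,"linear":[0,0,0],"twist":0},{"jaw":0.1,"linear":[0,0,0],"twist":0},{"jaw":0.1,"linear":[0,0,0],"twist":0}]'; python3 -m pendant '[{"jaw":0.1,"linear":[0,0,0],"twist":-6.9},{"jaw":0.1,"linear":[0,0,0],"twist":-6.9},{"jaw":0.1,"linear":[0,0,0],"twist":-6.9},{"jaw":0.1,"linear":[0,0,0],"twist":-6.9},{"jaw":0.1,"linear":[0,0,0],"twist":-6.9},{"jaw":0.1,"linear":[0,0,0],"twist":-6.9},{"jaw":0.1,"linear":[0,0,0],"twist":-6.9},{"jaw":0.1,"linear":[0,0,0],"twist":0}]'; python3 w.py .496 .021 e 2>&1 | grep -e 'in tool' -e pos -e 'tool rack' -e tip
```

```text
time: 12.92
position: [0.4546, 0.0596, -0.0042]
tool_rot: [0.932, -0.362, 0.001, -0.0]
ft_force: [0.1, -0.7, 1.2]
grip_width: 0.0171
grip_force: 0.0
time: 13.58
position: [0.4551, 0.059, -0.0042]
tool_rot: [0.999, 0.051, 0.001, 0.0]
ft_force: [0.5, 0.0, 0.1]
grip_width: 0.0086
grip_force: 0.0
scene post 152
side post 100
side toppos 37 [0.4957 0.0166]
side 73 stopper [0.4966 0.0219] in tool mm [37.4 41.2] rack [-59.4  27.6]
scene toppos 0 
scene 30 stopper [0.4955 0.0231] in tool mm [36.5 39.8] rack [-60.3  28.9]
wrist toppos 1457 [0.4958 0.0223]
wrist 731 stopper [0.508  0.0331] in tool mm [50.  31.1] rack [-46.8  37.6]
pos [ 0.4551  0.059  -0.0042] yaw 5.9
tool rack [-96.9  68.7]
side tip z [0.0129 0.0136 0.0137]
scene tip z [0.0145 0.0151 0.0162]
```

```bash
python3 -m pendant '[{"jaw":0.1,"linear":[0,2,0],"twist":0},{"jaw":0.1,"linear":[0,2.1,0],"twist":0},{"jaw":0.1,"linear":[0,0,0],"twist":0},{"jaw":0.1,"linear":[0.5,0,0],"twist":0},{"jaw":0.1,"linear":[0.4,0,0],"twist":0},{"jaw":0.1,"linear":[0.3,0,0],"twist":0},{"jaw":0.1,"linear":[0.4,0,0],"twist":0},{"jaw":0.1,"linear":[0.5,0,0],"twist":0},{"jaw":0.1,"linear":[0.5,0,0],"twist":0},{"jaw":0.1,"linear":[0.4,0,0],"twist":0},{"jaw":0.1,"linear":[0.3,0,0],"twist":0},{"jaw":0.1,"linear":[0,0,0],"twist":0}]'; python3 w.py .518 .024 f 2>&1 | grep -e 'in tool' -e pos -e 'tool rack' -e tip
```

```text
time: 14.73
position: [0.4922, 0.0221, -0.0042]
tool_rot: [0.999, 0.051, 0.001, 0.0]
ft_force: [0.8, -0.5, 0.0]
grip_width: 0.0088
grip_force: 0.0
scene post 152
side post 100
side toppos 0 
scene toppos 0 
scene 14 stopper [0.508  0.0198] in tool mm [15.5  3.8] rack [-48.3  24.4]
wrist toppos 1343 [0.5182 0.0238]
wrist 759 stopper [0.5344 0.0249] in tool mm [42.3  1.5] rack [-21.4  26.8]
pos [ 0.4922  0.0221 -0.0042] yaw 5.83
tool rack [-63.7  28.2]
side tip z [0.0131 0.0133 0.0133]
scene tip z [0.0163 0.0172 0.0192]
```

View pics/fw.png

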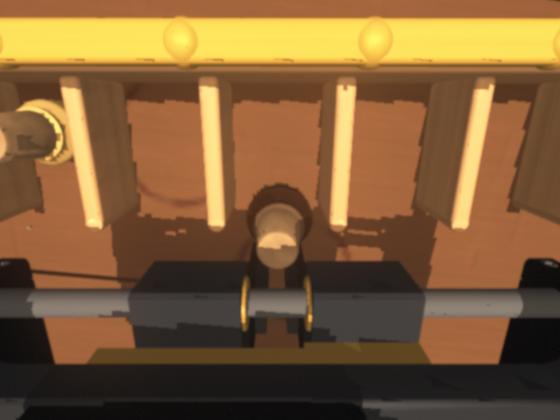

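The stopper sits at (278,235), centred between the dividers at columns 213 and 342. The gap holding the other stopper, left of column 78, is the first, so this is the third. Pushing straight in by 31 mm.

```bash
python3 -m pendant '[{"jaw":0.1,"linear":[0.2,0.05,0],"twist":0},{"jaw":0.1,"linear":[0.4,0,0],"twist":0},{"jaw":0.1,"linear":[0.5,0,0],"twist":0},{"jaw":0.1,"linear":[0.5,0,0],"twist":0},{"jaw":0.1,"linear":[0.5,0,0],"twist":0},{"jaw":0.1,"linear":[0.5,0,0],"twist":0},{"jaw":0.1,"linear":[0.3,0,0],"twist":0},{"jaw":0.1,"linear":[0.2,0,0],"twist":0},{"jaw":0.1,"linear":[0,0,0],"twist":0},{"jaw":0.1,"linear":[0,0,0],"twist":0}]'; python3 w.py .549 .027 g 2>&1 | grep -e 'in tool' -e pos -e 'tool rack'
```

```text
time: 15.72
position: [0.5219, 0.0247, -0.0043]
tool_rot: [0.999, 0.051, -0.0, -0.0]
ft_force: [-0.1, -0.2, -0.5]
grip_width: 0.0088
grip_force: 0.0
scene post 152
side post 100
side toppos 0 
scene toppos 3 [0.5474 0.0177]
scene 14 stopper [0.5358 0.0189] in tool mm [13.2  7.2] rack [-20.7  20.7]
wrist toppos 1356 [0.5486 0.0263]
wrist 1079 stopper [0.5467 0.0258] in tool mm [24.8  1.4] rack [-9.1 26.5]
pos [ 0.5219  0.0247 -0.0043] yaw 5.81
tool rack [-33.9  27.9]
```

```bash
python3 -m pendant '[{"jaw":0.1,"linear":[-0.5,0,0],"twist":0},{"jaw":0.1,"linear":[-1.5,0,0],"twist":0},{"jaw":0.1,"linear":[-2.5,0,0],"twist":0},{"jaw":0.1,"linear":[-2.5,0,0],"twist":0},{"jaw":0.1,"linear":[0,0,-3],"twist":0},{"jaw":0.1,"linear":[0,0,-4],"twist":0},{"jaw":0.1,"linear":[0,0,-4],"twist":0},{"jaw":0.1,"linear":[0,0,-4],"twist":0},{"jaw":0.1,"linear":[0,0,0],"twist":0},{"jaw":0.1,"linear":[0,0,0],"twist":0},{"jaw":0.1,"linear":[0,0,0],"twist":0}]'; python3 w.py .5486 .0263 z 2>&1 | grep -e 'in tool' -e pos -e 'tool rack'
```

```text
time: 16.78
position: [0.4513, 0.0177, 0.1457]
tool_rot: [0.999, 0.051, -0.0, -0.0]
ft_force: [0.1, 0.3, 0.4]
grip_width: 0.0088
grip_force: 0.0
scene post 152
side post 100
side toppos 45 [0.5477 0.0219]
side 92 stopper [0.5485 0.0272] in tool mm [97.7  0.4] rack [-7.2 27.6]
scene toppos 36 [0.5469 0.0247]
scene 70 stopper [0.5488 0.0279] in tool mm [98.  -0.3] rack [-6.8 28.4]
wrist toppos 415 [0.5475 0.0257]
wrist 165 stopper [0.5489 0.0252] in tool mm [97.9  2.4] rack [-7.  25.7]
pos [0.4513 0.0177 0.1457] yaw 5.81
tool rack [-104.8   28. ]
```

View pics/zs.png

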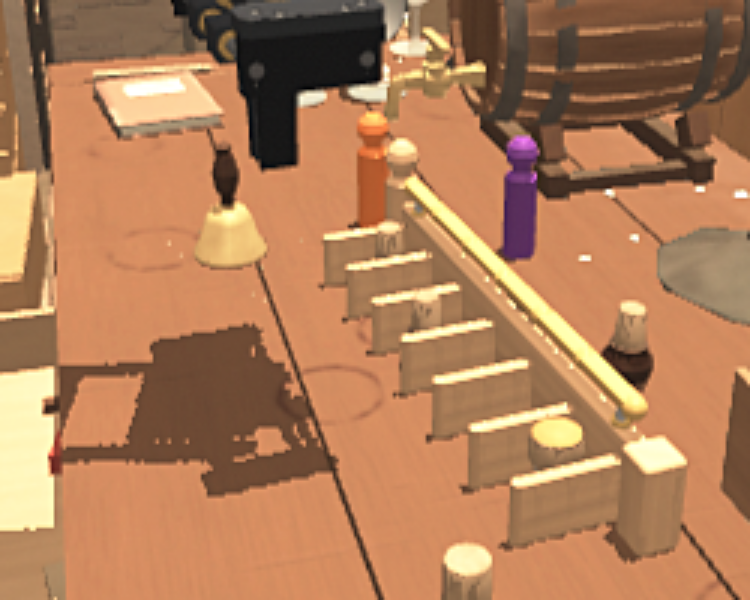

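The stopper stands upright in the third gap, with its cork at (427,305). The bell at (230,225), the cork at (467,570), the other stopper at (390,238) and the mushroom cork at (556,440) are where they were. Handing in.

```bash
python3 -c "
from rig import robot
print(robot.hand_in())"
```

```text
the job is handed in; nothing more can be done
None
```

Job handed in, with no verdict returned: I ran a fingertip along the rail from the ball-post end over the first three gaps. I then pushed the dark-knobbed stopper upright into the third gap, where the last images put it about 10 mm behind the divider fronts and about 1 mm from the gap's middle line, with the bell, corks and other stopper showing no visible movement.

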